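# Feed a piston through the non-return flap of a bench chute

## Task

Push the small piston along the bench with your fingertips into the mouth of the metal parts chute and on through its gravity flap, far enough that the flap can fall fully shut behind it, then take your hand out and leave the flap hanging shut. The piston must stay standing and slide on the bench all the way: do not lift, carry or tip it. Leave the gear wheel, the bearing and the nut where they are.

Things in the scene. Friction and masses are not known exactly. Their poses are not given: they have to be found in the camera images.
- piston: plain light aluminium piston standing upright on the bench, a cylinder 54 mm in diameter and 52 mm high with grooves near its top, 0.13 to 0.23 kg. Origin: centre of its underside; z up.
- chute: bare aluminium chute fixed to the bench: open-topped straight lane without floor (parts slide on the bench), 94 mm wide inside, cheeks 38 mm high, 5 mm thick, foot flanges 21 mm wide outside. Origin: on the bench, mid-lane, under the shut flap. x: feed direction along the lane (roughly left to right for the robot); y: to the far cheek; z up. Highest part: hinge bracket on the far cheek, 51 mm.
- chute_mouth (a point): on the bench, mid-lane, at the outer end of the two flared guides that widen the mouth: chute x = -80 mm. The guides, 38 mm high, narrow from 158 mm apart here to 94 mm at chute x = -35 mm, where the straight cheeks begin. The bench before the mouth is clear but for the piston and the gear wheel.
- chute_end (a point): on the bench, mid-lane, at the inner face of the 38 mm high end plate that closes the lane: chute x = +175 mm.
- flap (a joint): steel flap just above the bench, 86 mm long, 33 mm high, 3 mm thick, 0.1 kg, no spring. Its hinge pin at the far cheek leans 14 degrees back towards the mouth, so its weight swings it shut in under a second; less than 1 N opens it. 0 rad = shut against its stop, square across the lane; grows as the free end swings in (+x of the chute), up to 1.45, its free end rising 21 mm. Never opens outwards.
- flap_hinge (a point): foot of the flap's hinge pin, 4 mm above the bench at chute x = 0, y = +44 mm. The free end sweeps an arc of 89 mm about it, so a piston whose centre is less than about 115 mm past the flap (chute x) can keep the flap from shutting, and fingers beyond the arc have the flap fall behind them; the lane is open above.
- flap_edge (a point): middle of the upright free edge of the flap, at the near cheek and 21 mm above the bench while shut.
- gear: grey steel gear wheel lying flat on the bench beside the piston, 66 mm in diameter with 24 teeth, 26 mm high over its hub; to be left alone. Origin: centre of its underside.
- bearing: ball bearing lying flat, 52 mm in diameter, 15 mm high, on the robot's side of the chute; to be left alone. Origin: centre of its underside.
- nut: steel hexagon nut lying flat, 36 x 41 mm, 19 mm high, on the far side of the chute; to be left alone. Origin: centre of its underside.
Not all that is in view belongs to the job. What is meant by the piston is not turquoise, and is the smaller of those in its own colour.

How it is judged:
By the outcome, as a careful person would: the job done as asked, in the order asked, and still so for the second after the job is handed in, with the robot touching nothing.
It also fails if it takes over 48 s, if anything falls off the work surface, if the arm or the gripper's body presses on something with over 40 N, if the wrist force passes 120 N, or if a joint passes its speed limit or range.

## Robot

A 6-joint arm with a two-finger parallel gripper is mounted at the origin on a cart in front of the work surface, level with it; the furniture and walls round the work are solid. World frame = base frame: x ahead of the robot, y to its left, z up, the work surface at z = 0. Lengths are in m, angles in rad, forces in N, time in s.
With the tool pointing down it reaches from about 0.3 to 0.825 m from the base axis. Payload 5.4 kg.
Tool frame: the origin (TCP) lies at the very end of the fingers, on their centre line; the grasp point (between the pads) lies 19 mm behind it; x points along the fingers, y is the direction in which the jaws open and shut, and the axes are right-handed (so a half turn about x gives the same grasp; the last joint's range is limited). The gripper opens to 92 mm and grips with 3 to 60 N. Pads are 20 mm wide; open, the fingers measure 128 mm over their backs; the gripper's body (75 mm by 189 mm) begins 69 mm behind the grasp point.
Start: joints at [0.933, 0.158, 1.597, -0, 1.386, -0.21], TCP at [0.239, 0.523, 0.19] pointing down, gripper open.
Joint ranges: [-2.91, 2.91], [-0.94, 2.29], [0.18, 2.7], [-1.29, 4.43], [0.17, 2.64], [-3, 3]. Speed limits (rad/s): [2.57, 2.57, 3.14, 3.14, 3.14, 3.14].

## Interface

Orientations are given as a unit quaternion [x, y, z, w].
In Python, from station import robot gives the robot as it stands.
- The arm moves only by the shell command python3 -m creep 'ROWS' [FORCE]. ROWS is text: rows parted by semicolons, each of 7 numbers parted by spaces: the turn, a rotation vector about the world's x, y, z scaled (see below), then the shift along the world's x, y, z scaled (see below), then the opening, from -1 (shut) to 1 (fully open), so that 0 is half open. In form: rx ry rz x y z gripper; .... A call has 1 to 5 rows; each row shifts and turns the commanded pose from where the row before left it; what a row does not reach is not made up. The controller multiplies each number of a shift by 40 cm and each number of a turn by pi rad. A row lasts 1/10 s, in which the tool goes at most 50 mm and 8.59 degrees, less where a joint would pass 70% of its speed; a pose out of reach is approached as far as the arm can. A call with a number of a shift or a turn outside -1 to 1 is refused whole. A call with a gripper value outside its range is refused whole. The fingers move at their own pace and stop on an object; FORCE is the grip in N (left out, the last holds). Time passes only in rows, so rows that do not move let the fingers close. It gives the time, the measured TCP pose, the force and the opening at its end, in the units of the state.
- robot.state(): the state, without advancing time (a new reading comes with each control period).
- robot.capture(name): name is "scene" or "top" or "wrist"; returns a dict with "image" (400x640x3 uint8, red, green, blue), "z_map" (400x640 float32, m along the optical axis (not along the pixel's ray), 0 where there is no reading), "fx", "fy", "cx", "cy" (pixels), "R" (3x3) and "t" (3): a world point X has camera coordinates R X + t. Camera axes: x right, y down, z forward; pixel columns grow to the right and rows downward; lengths in m; the calibration is good to about 2 mm. A picture is of the moment at which its call begins.
- robot.hand_in(): hands the job in, once; it reports no verdict.
The state is a dict: "time": time; "joint_positions": joint angles; "dq": joint speeds; "tau": joint torques, N m; "position": TCP position; "ee_rot": TCP orientation; "ft_force": force on the tool from outside, world axes, zero at the start; "ft_torque": the same for the moment, N m; "finger_gap": finger opening in m.
Only numpy, scipy, OpenCV 4.12 (cv2) and the standard library are available. Lean on these libraries where they do the work, as an engineer would, in place of code of your own. Each camera call takes 0.05 s, during which the arm holds its last target.

## Working session

There is one attempt and no reset: what is moved stays moved. The work goes in short steps, Python scripts to look and compute and a shell command to move; the robot and the scene stay as the last step left them, time stands still between calls to the robot, and variables do not carry over. Pictures are saved under pics/ and viewed, and the job is handed in when it is done.

```bash
mkdir -p pics; ls; cat > look.py <<'E'
from station import robot
import cv2,sys,pickle
for n in sys.argv[2:]:
    c=robot.capture(n); cv2.imwrite(f"pics/{n}_{sys.argv[1]}.png",c["image"][:,:,::-1])
    pickle.dump(c,open(f"{n}_{sys.argv[1]}.pkl","wb"))
s=robot.state(); print(s["time"],s["position"],s["ee_rot"],s["ft_force"],s["finger_gap"])
E
python3 look.py a scene top wrist
```

```text
pics
0.15 [0.23826615 0.52276002 0.18965241] [ 0.1496319   0.69119445 -0.15054735  0.69079376] [ 0.07722018 -0.75915258 -0.41901987] 0.09158686915957533
```

View pics/scene_a.png

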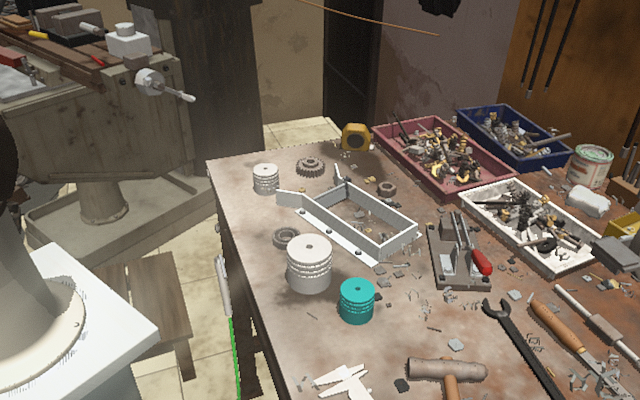

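View pics/top_a.png

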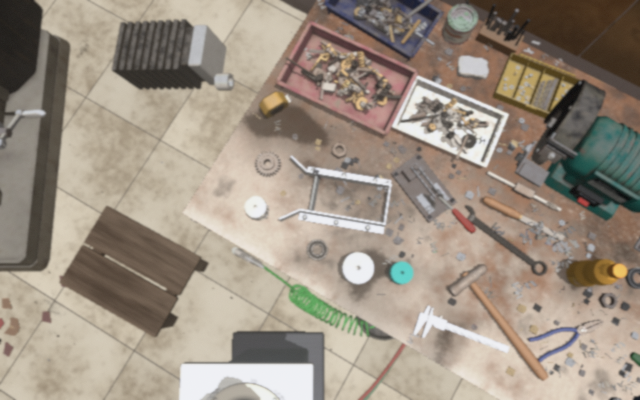

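View pics/wrist_a.png

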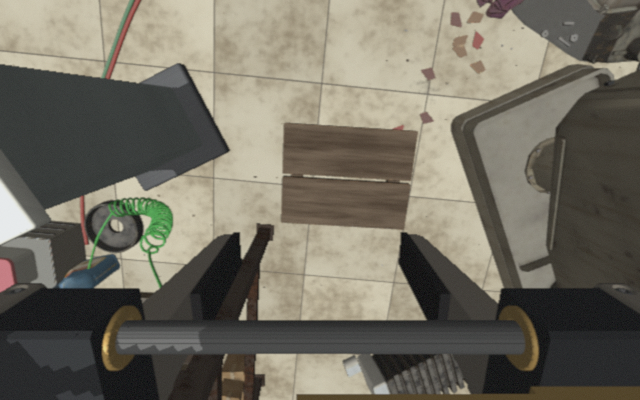

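Three pistons are in view. In the top picture they are a small light one at (256,207), a large light one at (358,268) and a turquoise one at (402,272). The small light one, beside the gear (267,163), fits: it isn't turquoise and it is the smaller of the light ones. The chute mouth is at about (290,185), the flap at (313,187), and the end plate at (388,205). I'll enlarge and measure.

```bash
python3 - <<'E'
import pickle,cv2,numpy as np
c=pickle.load(open("top_a.pkl","rb"))
im=c["image"][:,:,::-1]
cv2.imwrite("pics/crop_a.png",cv2.resize(im[130:290,230:420],None,fx=4,fy=3.7,interpolation=cv2.INTER_CUBIC)[:600])
c2=pickle.load(open("scene_a.pkl","rb"))
cv2.imwrite("pics/crops_a.png",cv2.resize(c2["image"][140:280,220:420,::-1],None,fx=4,fy=4,interpolation=cv2.INTER_CUBIC))
for n,k in (("top",c),("scene",c2)):
    R,t=np.array(k["R"]),np.array(k["t"]); print(n,k["fx"],k["fy"],k["cx"],k["cy"],-R.T@t,R.round(3).tolist())
def P(u,v,z=None,k=c):
    R,t=np.array(k["R"]),np.array(k["t"]);C=-R.T@t
    d=R.T@np.array([(u-k["cx"])/k["fx"],(v-k["cy"])/k["fy"],1])
    zm=k["z_map"][int(round(v)),int(round(u))]
    return (C+d*zm).round(4), (C+d*(z-C[2])/d[2]).round(4)
for nm,u,v,z in [("piston",256,207,.052),("big",358,268,.08),("gear",267,163,.02),("bear",317,248,.015),("nut",339,149,.019)]: print(nm,*P(u,v,z))
E
```

```text
top 515.5238743205963 515.5238743205963 319.0530276974174 196.47113479450368 [ 0.31115795 -0.19599025  1.2889381 ] [[0.001, -1.0, -0.017], [-0.982, 0.002, -0.189], [0.189, 0.016, -0.982]]
scene 486.34714593143195 486.34714593143195 329.13562341319994 200.92476975717605 [-0.08284479 -0.65905972  0.58668012] [[0.622, -0.783, 0.021], [-0.442, -0.372, -0.816], [0.647, 0.498, -0.578]]
piston [ 0.5265 -0.0184  0.0302] [ 0.5228 -0.0214  0.052 ]
big [ 0.3761 -0.2688  0.0383] [ 0.3739 -0.2664  0.08  ]
gear [ 0.6461 -0.0402  0.0032] [ 0.6417 -0.0422  0.02  ]
bear [ 4.275e-01 -1.694e-01  3.000e-04] [ 0.4262 -0.1697  0.015 ]
nut [ 0.684  -0.2259 -0.0007] [ 0.6783 -0.2254  0.019 ]
```

```bash
python3 - <<'E'
import numpy as np
from scipy.spatial.transform import Rotation as R
print(R.from_quat([0.1496319,0.69119445,-0.15054735,0.69079376]).as_matrix().round(3))
E
```

```text
[[-0.001  0.415  0.91 ]
 [-0.001  0.91  -0.415]
 [-1.    -0.001 -0.   ]]
```

View pics/crop_a.png

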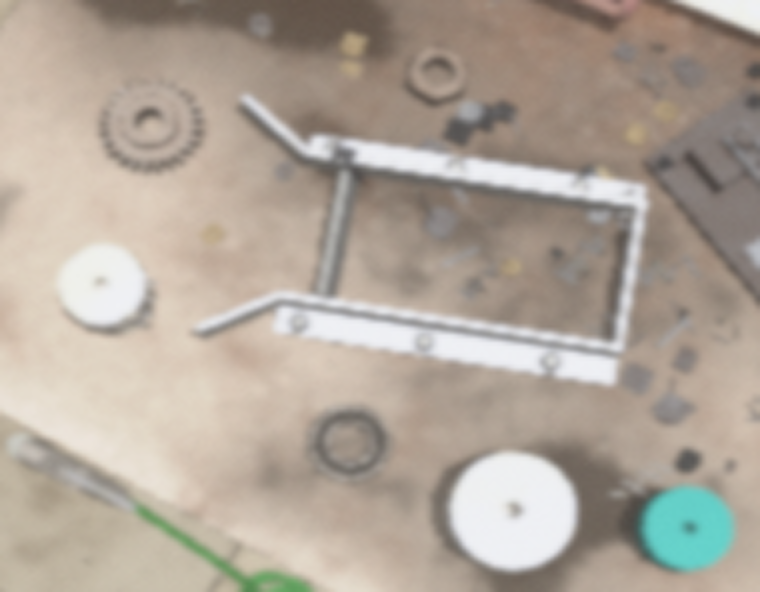

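View pics/crops_a.png

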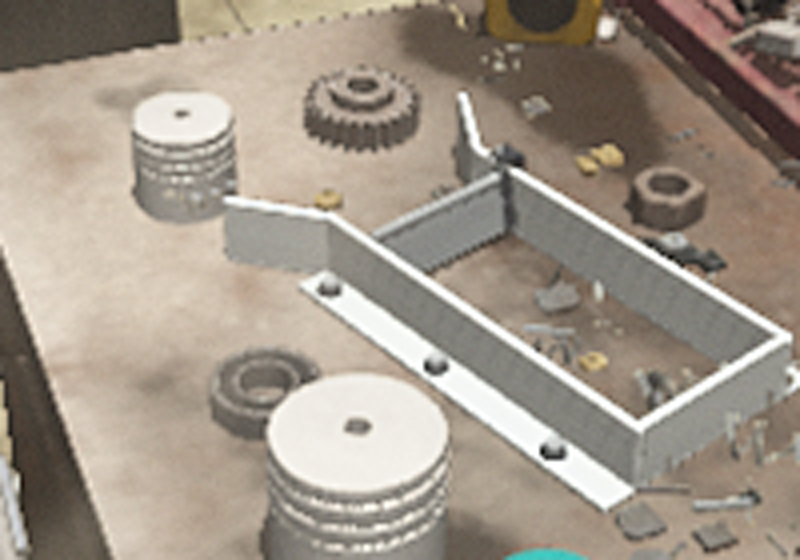

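```bash
python3 - <<'E'
import pickle,numpy as np
c=pickle.load(open("top_a.pkl","rb"))
def P(u,v,z,k=c):
    R,t=np.array(k["R"]),np.array(k["t"]);C=-R.T@t
    d=R.T@np.array([(u-k["cx"])/k["fx"],(v-k["cy"])/k["fy"],1])
    return (C+d*(z-C[2])/d[2])[:2]
def Q(a,b,z,): return P(230+a/4,130+b/3.7,z)
pts=dict(ntip=(198,330,.038),ftip=(243,97,.038),nb=(280,295,.038),fb=(305,152,.038),ne=(621,347,.038),fe=(645,190,.038),fl_f=(346,170,.036),fl_n=(325,295,.036))
W={k:Q(*v) for k,v in pts.items()}
for k in W: print(k,W[k].round(4))
d=lambda a,b:np.linalg.norm(W[a]-W[b])
print("tips",d("ntip","ftip"),"bends",d("nb","fb"),"ends",d("ne","fe"),"len",d("nb","ne"),d("fb","fe"))
m=lambda a,b:(W[a]+W[b])/2
M,B,E=m("ntip","ftip"),m("nb","fb"),m("ne","fe")
v=E-M; ang=np.arctan2(v[1],v[0]); print(M,B,E,np.linalg.norm(v),np.degrees(ang))
ux=v/np.linalg.norm(v)
print("line dirs near/far",[np.degrees(np.arctan2(*(W[a]-W[b])[::-1])) for a,b in (("ne","nb"),("fe","fb"))])
p=Q(103,285,.052); 
cc=P(256.0,207,.052)
print("piston",p,cc)
O=E-ux*.1775; uy=np.array([-ux[1],ux[0]])
for k,w in list(W.items())+[("piston",p),("M",M),("gear",Q(150,122,.026)),("bear",Q(350,442,.015)),("nut",Q(436,75,.019))]: print(k,(w@ux-O@ux).round(4),(w@uy-O@uy).round(4))
print("O",O,"ux",ux,"uy",uy)
# piston by contour
import cv2
im=c["image"]; hsv=cv2.cvtColor(im,cv2.COLOR_RGB2HSV)
mask=((hsv[...,2]>200)&(hsv[...,1]<40)).astype(np.uint8)
for q in cv2.findContours(mask,cv2.RETR_EXTERNAL,cv2.CHAIN_APPROX_NONE)[0]:
    (u,v_),r=cv2.minEnclosingCircle(q)
    if cv2.contourArea(q)>100 and 240<u<440 and 130<v_<300: print(u,v_,r,cv2.contourArea(q),P(u,v_,.052))
E
```

```text
ntip [ 0.4948 -0.078 ]
ftip [ 0.6544 -0.1038]
nb [ 0.5182 -0.1281]
fb [ 0.6159 -0.1429]
ne [ 0.4832 -0.3367]
fe [ 0.5892 -0.354 ]
fl_f [ 0.6039 -0.1685]
fl_n [ 0.5185 -0.1558]
tips 0.16171072955342441 bends 0.09883363265743125 ends 0.10742632235178498 len 0.2114751350216356 0.21270589984602864
[ 0.57460209 -0.09088049] [ 0.56708267 -0.13553888] [ 0.53616505 -0.34531991] 0.2573263037411528 -98.5904651496627
line dirs near/far [np.float64(-99.54645758278433), np.float64(-97.22811336681002)]
piston [ 0.52274641 -0.02083191] [ 0.52281231 -0.02144137]
ntip -0.0806 -0.0809
ftip -0.079 0.0809
nb -0.0346 -0.0502
fb -0.0345 0.0487
ne 0.1769 -0.0537
fe 0.1781 0.0537
fl_f -0.0074 0.0405
fl_n -0.0073 -0.0458
piston -0.1413 -0.0617
M -0.0798 0.0
gear -0.1358 0.0579
bear 0.022 -0.1383
nut 0.0382 0.1193
O [ 0.56267837 -0.16981124] ux [-0.1493708  -0.98878125] uy [ 0.98878125 -0.1493708 ]
410.0 296.0 14.764923095703125 208.5 [ 0.31014204 -0.38922122]
306.0 283.5 28.41224479675293 590.0 [ 0.33889308 -0.14456797]
357.8644104003906 267.4237365722656 15.68754768371582 714.0 [ 0.37670185 -0.26772625]
353.5 176.5 38.45136642456055 319.5 [ 0.59850877 -0.25987378]
274.0 193.0 115.76710510253906 7284.5 [ 0.55753842 -0.06479638]
```

The crops confirm the small light piston, with its grooved top, at top-view (256,207). In the chute frame it sits at (-141,-62) mm and the gear at (-136,+58). The fitted chute agrees with its stated dimensions to 1–3 mm.

Plan: cradle the piston with two part-open fingertips, push it diagonally to mid-lane before the mouth, realign, then push it straight in.

```bash
python3 -m creep '0 0 -0.0407 0.05 -0.095 0 -0.45;0 0 -0.0407 0.05 -0.095 0 -0.45;0 0 -0.0407 0.05 -0.095 0 -0.45;0 0 -0.0407 0.05 -0.095 0 -0.45;0 0 -0.0407 0.05 -0.095 0 -0.45' 20; python3 -m creep '0 0 0 0.05 -0.095 0 -0.45;0 0 0 0.05 -0.095 0 -0.45;0 0 0 0.05 -0.095 0 -0.45;0 0 0 0.05 -0.095 0 -0.45;0 0 0 0.05 -0.095 0 -0.45'
```

```text
time: 0.65
position: [0.3388, 0.3316, 0.1902]
ee_rot: [0.361, 0.608, -0.361, 0.608]
ft_force: [1.2, -0.9, -0.1]
finger_gap: 0.054
time: 1.15
position: [0.4389, 0.1415, 0.1903]
ee_rot: [0.36, 0.609, -0.36, 0.609]
ft_force: [-0.0, 0.6, -0.3]
finger_gap: 0.0251
```

```bash
python3 -m creep '0 0 0 0.047 -0.093 0 -0.45;0 0 0 0.047 -0.093 0 -0.45;0 0 0 0.047 -0.093 0 -0.45;0 0 0 0 0 -0.1 -0.45;0 0 0 0 0 -0.1 -0.45'; python3 -m creep '0 0 0 0 0 -0.1 -0.45;0 0 0 0 0 -0.1 -0.45;0 0 0 0 0 -0.03 -0.45;0 0 0 0 0 -0.02 -0.45;0 0 0 0 0 0 -0.45'; python3 look.py b top scene
```

```text
time: 1.65
position: [0.4965, 0.03, 0.1103]
ee_rot: [0.361, 0.607, -0.36, 0.609]
ft_force: [-1.0, 0.7, -1.0]
finger_gap: 0.0253
time: 2.15
position: [0.4954, 0.0315, 0.0108]
ee_rot: [0.36, 0.609, -0.36, 0.609]
ft_force: [-0.1, 0.2, 0.2]
finger_gap: 0.0253
2.25 [0.49671121 0.03130051 0.01225697] [ 0.36000272  0.60772215 -0.35918727  0.60996421] [-0.24429821  0.77074285  1.22373233] 0.025448001240947978
```

```bash
python3 - <<'E'
import pickle,cv2,numpy as np
a=pickle.load(open("top_b.pkl","rb"))["image"][110:290,210:420,::-1]
b=pickle.load(open("scene_b.pkl","rb"))["image"][120:280,200:410,::-1]
cv2.imwrite("pics/b.png",np.hstack([cv2.resize(a,(400,343)),cv2.resize(b,(400,343))]))
E
```

```text
(no output)
```

View pics/b.png

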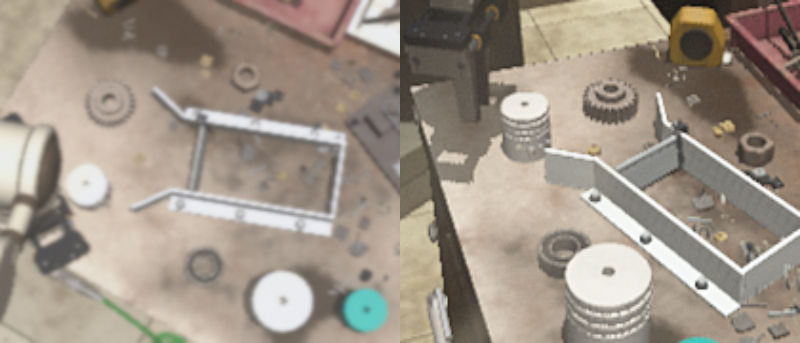

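The hand stands behind the piston, which is upright at left-panel (88,187), and the fingers are clear of it. Now the diagonal push, 8 mm per row.

```bash
for i in 1; do python3 -m creep '0 0 0 0.0098 -0.0174 0 -0.45;0 0 0 0.0098 -0.0174 0 -0.45;0 0 0 0.0098 -0.0174 0 -0.45;0 0 0 0.0098 -0.0174 0 -0.45;0 0 0 0.0098 -0.0174 0 -0.45'; python3 -m creep '0 0 0 0.0098 -0.0174 0 -0.45;0 0 0 0.0098 -0.0174 0 -0.45;0 0 0 0.0098 -0.0174 0 -0.45;0 0 0 0 0 0 -0.45'; done; cat > show.py <<'E'
import pickle,cv2,numpy as np,sys
n=sys.argv[1]
a=pickle.load(open(f"top_{n}.pkl","rb"))["image"][110:290,210:420,::-1]
b=pickle.load(open(f"scene_{n}.pkl","rb"))["image"][120:280,200:410,::-1]
cv2.imwrite(f"pics/{n}.png",np.hstack([cv2.resize(a,(400,343)),cv2.resize(b,(400,343))]))
E
python3 look.py c top scene; python3 show.py c
```

```text
time: 2.75
position: [0.5149, -0.0036, 0.0107]
ee_rot: [0.36, 0.609, -0.36, 0.609]
ft_force: [-1.8, 3.0, 2.5]
finger_gap: 0.0253
time: 3.15
position: [0.527, -0.0254, 0.0104]
ee_rot: [0.36, 0.608, -0.36, 0.609]
ft_force: [-1.7, 1.7, 0.2]
finger_gap: 0.0255
3.25 [ 0.52638832 -0.02463605  0.01014388] [ 0.35951816  0.60864082 -0.35987201  0.60892954] [-0.32165146 -0.44299485 -0.31757714] 0.025113512090732128
```

View pics/c.png

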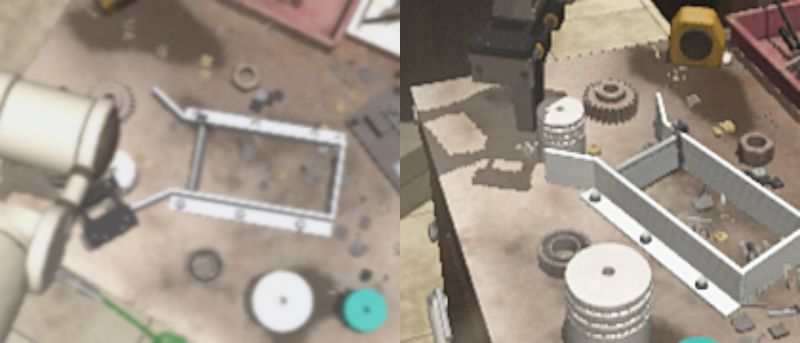

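The piston is sliding upright in the cradle at (560,110) in the scene panel, and the gear hasn't moved. Continuing.

```bash
python3 -m creep '0 0 0 0.0098 -0.0174 0 -0.45;0 0 0 0.0098 -0.0174 0 -0.45;0 0 0 0.0098 -0.0174 0 -0.45;0 0 0 0.0098 -0.0174 0 -0.45;0 0 0 0.0098 -0.0174 0 -0.45';  python3 -m creep '0 0 0 0.0098 -0.0174 0 -0.45;0 0 0 0.006 -0.0104 0 -0.45;0 0 0 0 0 0 -0.45'
python3 look.py d top scene; python3 show.py d
```

```text
time: 3.75
position: [0.5463, -0.0597, 0.0103]
ee_rot: [0.36, 0.609, -0.36, 0.609]
ft_force: [-0.6, 1.7, 0.4]
finger_gap: 0.0252
time: 4.05
position: [0.5528, -0.0709, 0.0105]
ee_rot: [0.36, 0.608, -0.36, 0.609]
ft_force: [0.0, -0.3, -0.2]
finger_gap: 0.0253
4.15 [ 0.5524522  -0.07025881  0.01048042] [ 0.35961699  0.60862963 -0.35968077  0.60899535] [-0.4431339   1.22821285  0.10814408] 0.025619028424025164
```

View pics/d.png

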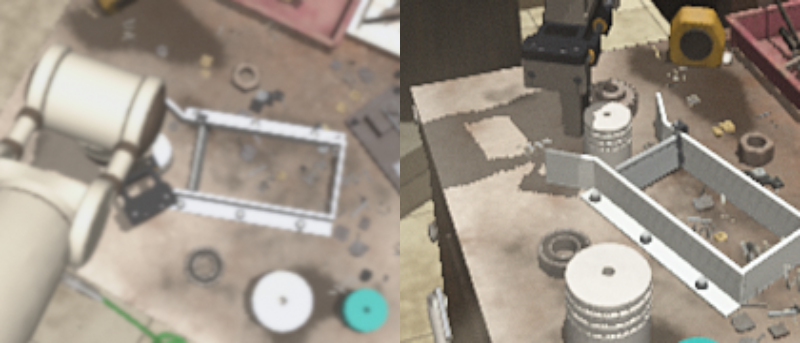

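The piston is upright in the mouth, with its top at about (611,107) in the right panel. I'll check its position with a ray and work out an arc that turns the hand about the piston while still pushing. Backing off and turning would bring a finger too close to the gear.

```bash
python3 - <<'E'
import pickle,cv2,numpy as np
def P(u,v,z,k):
    R,t=np.array(k["R"]),np.array(k["t"]);C=-R.T@t
    d=R.T@np.array([(u-k["cx"])/k["fx"],(v-k["cy"])/k["fy"],1])
    return (C+d*(z-C[2])/d[2])[:2]
k=pickle.load(open("scene_d.pkl","rb"))
O=np.array([.56268,-.16981]);ux=np.array([-.14937,-.98878]);uy=np.array([.98878,-.14937])
ch=lambda w:((w-O)@ux,(w-O)@uy)
print("init via scene",P(220+183/4,140+113/4,.052,k),"now",P(310.8,170,.052,k),ch(P(310.8,170,.052,k)))
cv2.imwrite("pics/d2.png",cv2.resize(k["image"][140:220,270:370,::-1],None,fx=7,fy=7))
a=pickle.load(open("scene_a.pkl","rb"))
for n in "ad":
    im=pickle.load(open(f"scene_{n}.pkl","rb"))["image"]
T=np.array([.5525,-.0706]); th=np.radians(-61.1); D=lambda t:np.array([np.cos(t),np.sin(t)])
p=T+.034*D(th); print("p",p,ch(p)); q=T
for i in range(5):
    p=p+.005*D(th-np.radians(3.75)); th-=np.radians(7.5); n=p-.034*D(th); print(((n-q)/.4).round(4),ch(p)); q=n
E
```

```text
init via scene [ 0.52299703 -0.02257857] now [ 0.5786972  -0.09884803] (np.float64(-0.07255826153848088), np.float64(0.005237900713771355))
p [ 0.5689316  -0.10036579] (np.float64(-0.06959884373571056), np.float64(-0.004191422995362239))
[ 0.0154 -0.0066] (np.float64(-0.06544103742886777), np.float64(-0.0014142699842232688))
[ 0.0144 -0.0085] (np.float64(-0.06095631052360446), np.float64(0.0007964214726985749))
[ 0.0131 -0.0103] (np.float64(-0.05622139794067087), np.float64(0.0024028258316558843))
[ 0.0117 -0.012 ] (np.float64(-0.05131731534712676), np.float64(0.0033774570686874576))
[ 0.01   -0.0134] (np.float64(-0.046327972955816255), np.float64(0.003703638973108881))
```

View pics/d2.png

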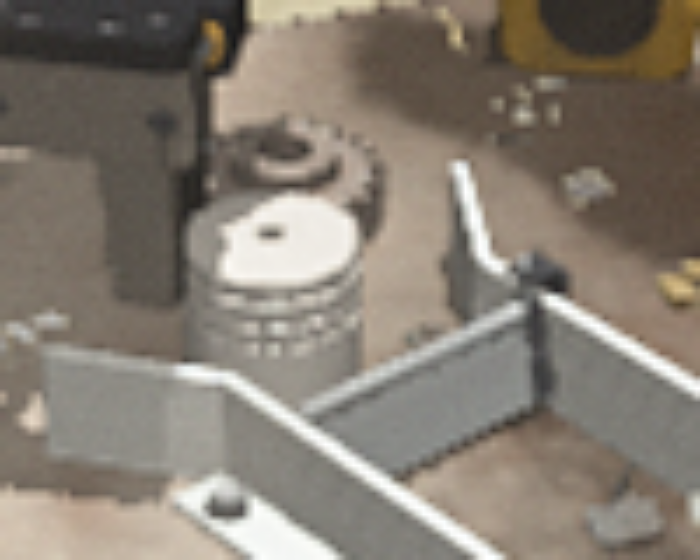

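```bash
python3 - <<'E'
import pickle,numpy as np
k=pickle.load(open("scene_d.pkl","rb"))
R,t=np.array(k["R"]),np.array(k["t"]);C=-R.T@t
for u,v in ((308.9,173.7),(308.6,173.1)):
    d=R.T@np.array([(u-k["cx"])/k["fx"],(v-k["cy"])/k["fy"],1]); print(C+d*(.052-C[2])/d[2])
E
```

```text
[ 0.56507404 -0.10523585  0.052     ]
[ 0.56644803 -0.10325267  0.052     ]
```

The ray agrees with the cradle model within about 4 mm. Making the turning arc.

```bash
python3 -m creep '0 0 -0.0417 0.0154 -0.0066 0 -0.45;0 0 -0.0417 0.0144 -0.0085 0 -0.45;0 0 -0.0417 0.0131 -0.0103 0 -0.45;0 0 -0.0417 0.0117 -0.012 0 -0.45;0 0 -0.0417 0.01 -0.0134 0 -0.45'; python3 -m creep '0 0 0 0 0 0 -0.45;0 0 0 0 0 0 -0.45'
python3 look.py e top scene; python3 show.py e
python3 - <<'E'
import pickle,cv2
k=pickle.load(open("scene_e.pkl","rb"))
cv2.imwrite("pics/e2.png",cv2.resize(k["image"][140:220,270:370,::-1],None,fx=7,fy=7))
E
```

```text
time: 4.65
position: [0.5785, -0.09, 0.0106]
ee_rot: [0.538, 0.459, -0.537, 0.46]
ft_force: [1.1, 1.3, -0.4]
finger_gap: 0.0251
time: 4.85
position: [0.5781, -0.0902, 0.0105]
ee_rot: [0.536, 0.462, -0.536, 0.462]
ft_force: [0.0, -0.2, 0.0]
finger_gap: 0.0256
4.95 [ 0.5779409  -0.09008371  0.01046321] [-0.53579867 -0.46140525  0.53580077 -0.46145694] [-0.03543042 -0.45249535  0.20199083] 0.02526816097070809
```

View pics/e.png

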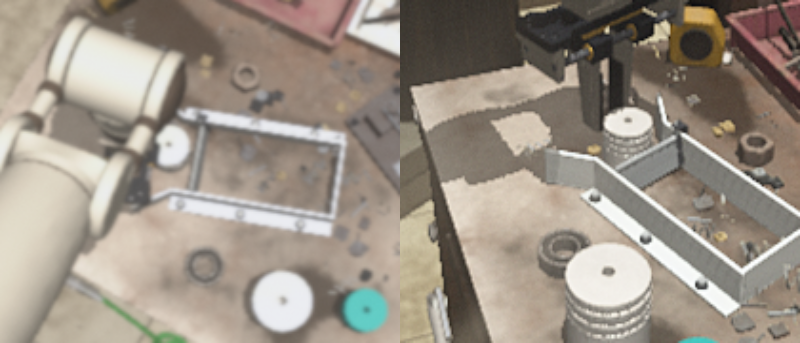

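View pics/e2.png

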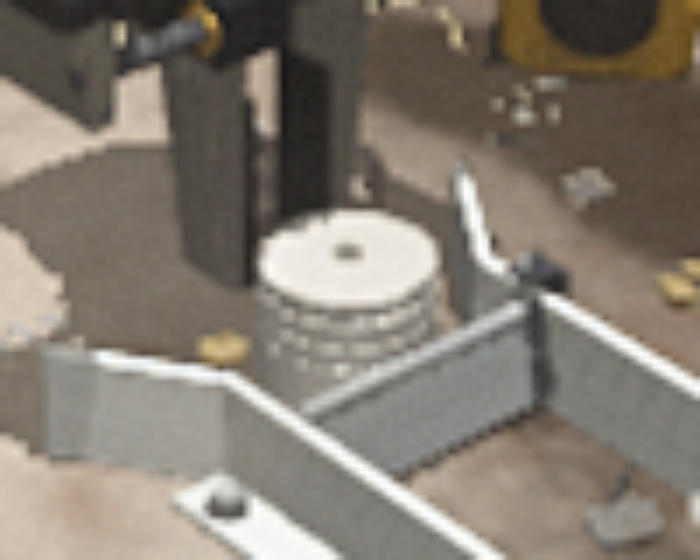

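The hand is now square to the lane. The piston is upright on the lane axis just before the flap, with its top at (349,255) in the crop and an estimated chute position of (-47,+3) mm. Pushing straight in.

```bash
python3 -m creep '0 0 0 -0.0034 -0.0203 0 -0.45;0 0 0 -0.0034 -0.0203 0 -0.45;0 0 0 -0.0034 -0.0203 0 -0.45;0 0 0 -0.0034 -0.0203 0 -0.45;0 0 0 -0.0034 -0.0203 0 -0.45'; python3 -m creep '0 0 0 -0.0034 -0.0203 0 -0.45;0 0 0 -0.0034 -0.0203 0 -0.45;0 0 0 -0.0034 -0.0203 0 -0.45;0 0 0 -0.0034 -0.0203 0 -0.45;0 0 0 -0.0034 -0.0203 0 -0.45'; 
python3 look.py f top scene; python3 show.py f
```

```text
time: 5.45
position: [0.5709, -0.1318, 0.0103]
ee_rot: [-0.536, -0.461, 0.536, -0.461]
ft_force: [1.1, 2.0, 1.1]
finger_gap: 0.0253
time: 5.95
position: [0.5643, -0.1722, 0.0104]
ee_rot: [-0.536, -0.461, 0.536, -0.461]
ft_force: [0.1, 0.7, 0.6]
finger_gap: 0.0253
6.05 [ 0.56429022 -0.1729926   0.01041293] [-0.53640469 -0.46027575  0.53679348 -0.4607266 ] [ 0.14600446 -0.12830564  0.09479439] 0.025544862908435315
```

View pics/f.png

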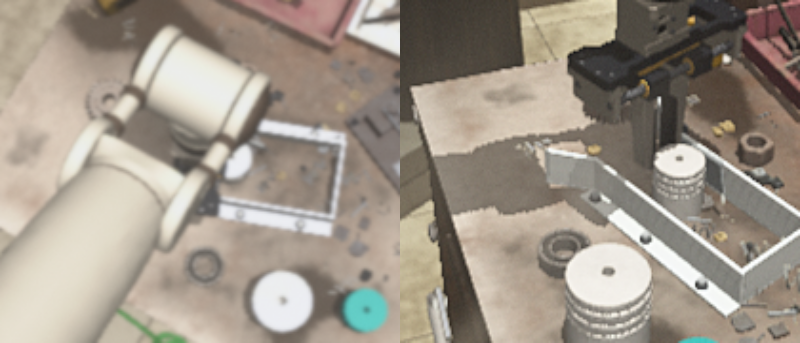

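The piston is upright past the flap, with its top at (680,160), and the flap is swung open. Continuing to chute x ≈ 134 mm.

```bash
python3 -m creep '0 0 0 -0.0034 -0.02 0 -0.45;0 0 0 -0.0034 -0.02 0 -0.45;0 0 0 -0.0034 -0.02 0 -0.45;0 0 0 -0.0034 -0.02 0 -0.45;0 0 0 -0.0034 -0.02 0 -0.45'; python3 -m creep '0 0 0 -0.0034 -0.02 0 -0.45;0 0 0 -0.0034 -0.02 0 -0.45;0 0 0 -0.0034 -0.02 0 -0.45;0 0 0 -0.0034 -0.02 0 -0.45;0 0 0 -0.0034 -0.02 0 -0.45';python3 -m creep '0 0 0 -0.0034 -0.02 0 -0.45;0 0 0 -0.0034 -0.02 0 -0.45;0 0 0 0 0 0 -0.45' 
python3 look.py g top scene; python3 show.py g
python3 - <<'E'
import pickle,cv2
k=pickle.load(open("scene_g.pkl","rb"))
cv2.imwrite("pics/g2.png",cv2.resize(k["image"][140:280,290:430,::-1],None,fx=4,fy=4))
E
```

```text
time: 6.55
position: [0.5575, -0.2123, 0.0104]
ee_rot: [-0.536, -0.461, 0.536, -0.461]
ft_force: [-0.1, 2.3, -0.7]
finger_gap: 0.0251
time: 7.05
position: [0.5507, -0.2522, 0.0104]
ee_rot: [0.536, 0.461, -0.536, 0.461]
ft_force: [-0.1, 2.4, -0.1]
finger_gap: 0.0252
time: 7.35
position: [0.548, -0.269, 0.0105]
ee_rot: [-0.536, -0.46, 0.537, -0.461]
ft_force: [-0.6, 0.1, -0.0]
finger_gap: 0.0252
7.45 [ 0.54808901 -0.26804685  0.01042776] [-0.53634817 -0.46053934  0.53654559 -0.46081773] [-0.5682304   0.09152253  0.65860649] 0.025271242414665485
```

View pics/g2.png

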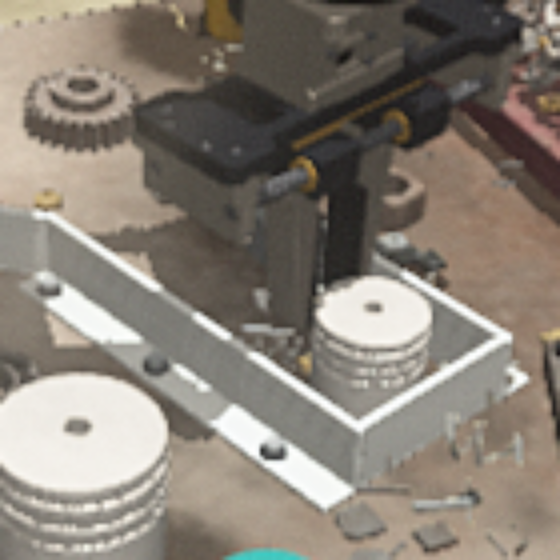

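```bash
python3 - <<'E'
import pickle,numpy as np
k=pickle.load(open("scene_g.pkl","rb"))
R,t=np.array(k["R"]),np.array(k["t"]);C=-R.T@t
O=np.array([.56268,-.16981]);ux=np.array([-.14937,-.98878]);uy=np.array([.98878,-.14937])
u,v=383.25,217.75
d=R.T@np.array([(u-k["cx"])/k["fx"],(v-k["cy"])/k["fy"],1]); w=(C+d*(.052-C[2])/d[2])[:2]-O; print(w@ux,w@uy)
E
```

```text
0.1384899886217624 -0.004195475963080772
```

The piston stands at chute x ≈ 133–138 mm, past the 115 mm needed. I'll ease off 3 mm and lift the hand straight up.

```bash
python3 -m creep '0 0 0 0.0011 0.0074 0 -0.45;0 0 0 0 0 0.03 -0.45;0 0 0 0 0 0.04 -0.45;0 0 0 0 0 0.04 -0.45;0 0 0 0 0 0.04 -0.45'; python3 -m creep '0 0 0 0 0 0.06 -0.45;0 0 0 0 0 0.08 -0.45;0 0 0 0 0 0.08 -0.45;0 0 0 0 0 0.08 -0.45;0 0 0 0 0 0.05 -0.45'; python3 -m creep '0 0 0 0.02 0.1 0 -0.45;0 0 0 0.02 0.1 0 -0.45;0 0 0 0.02 0.1 0 -0.45;0 0 0 0.02 0.1 0 -0.45;0 0 0 0.02 0.1 0 -0.45'; python3 -m creep '0 0 0 -0.05 0.1 0 -0.45;0 0 0 -0.05 0.1 0 -0.45;0 0 0 -0.05 0.1 0 -0.45;0 0 0 0 0 0 -0.45;0 0 0 0 0 0 -0.45'
python3 look.py h top scene; python3 - <<'E'
import pickle,cv2,numpy as np
a=pickle.load(open("scene_h.pkl","rb"))["image"][140:280,220:430,::-1]
b=pickle.load(open("top_h.pkl","rb"))["image"][130:290,230:420,::-1]
cv2.imwrite("pics/h.png",np.vstack([cv2.resize(a,(450,300)),cv2.resize(b,(450,300))]))
E
```

```text
time: 7.95
position: [0.5493, -0.265, 0.0729]
ee_rot: [0.536, 0.46, -0.536, 0.462]
ft_force: [0.1, 0.3, 0.4]
finger_gap: 0.0252
time: 8.45
position: [0.5496, -0.2654, 0.2153]
ee_rot: [0.537, 0.459, -0.536, 0.463]
ft_force: [0.9, -0.2, -0.0]
finger_gap: 0.0257
time: 8.95
position: [0.5889, -0.0631, 0.2122]
ee_rot: [0.537, 0.46, -0.536, 0.461]
ft_force: [0.6, -0.5, 1.1]
finger_gap: 0.0251
time: 9.45
position: [0.5288, 0.0558, 0.2118]
ee_rot: [0.536, 0.461, -0.536, 0.462]
ft_force: [-0.2, 0.2, 1.3]
finger_gap: 0.0254
9.55 [0.52927368 0.05442358 0.21122176] [ 0.53677597  0.4600683  -0.53635141  0.46101614] [-0.20352005 -0.92811426  0.07741729] 0.02523477356143002
```

View pics/h.png

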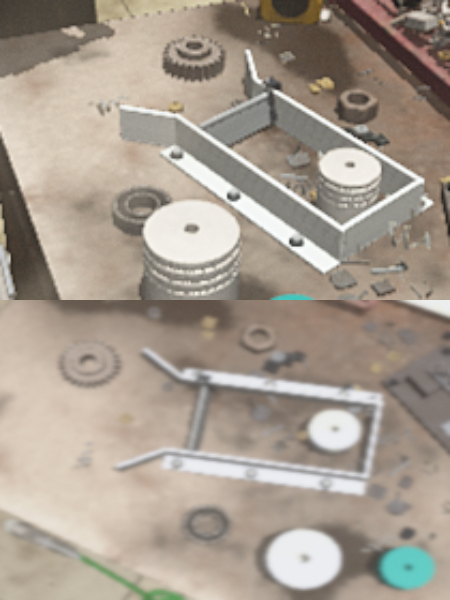

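The piston stands upright in the lane, with its top at (335,430) in the lower panel. The flap lies square across the lane from (205,380) to (193,450). I'll compare with the first picture to check the flap and that the other parts haven't moved.

```bash
python3 -m creep '0 0 0 0 0 0 -0.45;0 0 0 0 0 0 -0.45;0 0 0 0 0 0 -0.45;0 0 0 0 0 0 -0.45;0 0 0 0 0 0 -0.45'; python3 look.py i top scene; python3 - <<'E'
import pickle,cv2,numpy as np
for cam,bx in (("scene",dict(gear=(292,152,330,182),bear=(270,224,302,252),nut=(374,178,400,200),flap=(312,180,350,212),big=(285,232,335,295))),("top",dict(gear=(250,148,286,178),bear=(305,236,330,262),nut=(328,140,350,160),flap=(308,172,320,212)))):
    a,b=[cv2.cvtColor(pickle.load(open(f"{cam}_{n}.pkl","rb"))["image"],cv2.COLOR_RGB2GRAY) for n in "ai"]
    for k,(x0,y0,x1,y1) in bx.items():
        r=cv2.matchTemplate(b[y0-8:y1+8,x0-8:x1+8],a[y0:y1,x0:x1],cv2.TM_CCOEFF_NORMED); _,m,_,l=cv2.minMaxLoc(r); print(cam,k,round(m,3),l[0]-8,l[1]-8)
k=pickle.load(open("scene_i.pkl","rb"))
cv2.imwrite("pics/i.png",cv2.resize(k["image"][150:270,270:430,::-1],None,fx=5,fy=5))
E
```

```text
time: 10.05
position: [0.5286, 0.0552, 0.2103]
ee_rot: [-0.536, -0.461, 0.536, -0.461]
ft_force: [0.3, 0.9, -0.4]
finger_gap: 0.025
10.15 [0.52861249 0.05534709 0.21036841] [-0.53637837 -0.46077359  0.53640052 -0.46071729] [-0.72461853  0.80496566 -0.74341065] 0.02509549203182569
scene gear 0.998 0 0
scene bear 0.999 0 0
scene nut 0.996 0 0
scene flap 0.997 0 0
scene big 0.999 0 0
top gear 0.998 0 0
top bear 0.999 0 0
top nut 0.997 0 0
top flap 0.999 0 0
```

View pics/i.png

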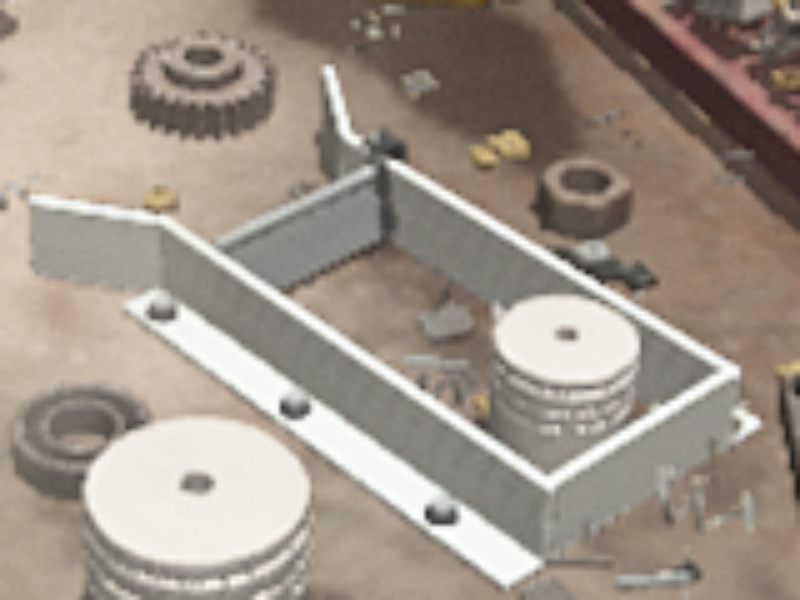

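The flap, seen from (220,245) to (380,170), is shut and matches the first picture exactly. The piston stands behind it with its top at (567,340), and the hand is clear. Handing in.

```bash
python3 -c "
from station import robot
print(robot.hand_in())"
```

```text
the job is handed in; nothing more can be done
None
```

The small piston is inside the chute behind the shut flap, and I've handed the job in. The robot's clock read about 10 s of the 48 s allowed.

**What I did:** I pushed the piston with two part-open fingertips, first diagonally to the lane axis. Then I turned the hand about it while still pushing, and pushed it straight through the flap. It stayed standing in every picture. At the end I eased off 3 mm, lifted the hand straight up and moved it away.

**Last checks:**
- **Piston:** it stands in the lane at chute x of about 133–138 mm, past the 115 mm needed. The finger position and the camera ray differ by about 5 mm on this, but both are well past.
- **Flap:** it matches its starting picture in both views with no pixel shift, so it hangs shut.
- **Other parts:** the gear, bearing and nut also show no shift in either view.
- **Forces:** the wrist readings I printed stayed under about 5 N, and the robot was touching nothing at the end.

No check failed. The only other disagreement was about 4 mm in the piston's position at the chute mouth, which did not affect the result.

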